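# Put the model van away and bolt its carrying case

### The arm

A 7-joint arm with a two-finger parallel gripper is mounted at the origin on the work surface. World frame = base frame: x ahead of the robot, y to its left, z up, the work surface at z = 0. Lengths are in m, angles in rad, forces in N, time in s.
With the tool pointing down it reaches from about 0.4 to 0.85 m from the base axis. Payload 10.4 kg.
Tool frame: the origin (TCP) lies midway between the tips of the shut fingers; the grasp point (between the pads) lies 19 mm behind it; z points along the fingers, y is the line along which they close (so a half turn about z gives the same grasp; the last joint's range is limited). The gripper opens to 85 mm and grips with 20 to 120 N. Pads are 22 mm wide; open, the fingers measure 114 mm over their backs; the gripper's body (76 mm by 85 mm) begins 54 mm behind the grasp point. The pads swing forward as they close: fully open they stand 13 mm farther back than shut.
Start: joints at [-1.304, 0.332, -0.065, 1.46, 0.022, 1.35, -0.088], TCP at [0.179, 0.599, 0.231] pointing down, gripper open.
Joint ranges: [-2.6, 2.6], [-0.5, 2.12], [-1.47, 1.34], [0.16, 2.42], [-1.27, 4.41], [0.06, 2.06], [-2.6, 2.6]. Speed limits (rad/s): [2.22, 2.22, 2.79, 2.79, 3.14, 3.14, 3.14].

### API

Orientations are given as a unit quaternion [x, y, z, w].
In Python, from plant import ctrl gives the robot as it stands.
- The arm moves only by the tool step_arm, never from a script. Its argument "series" is a list that holds one entry, the list of rows, each a list of 7 numbers: the shift along the tool's x, y, z scaled (see below), then the turn, a rotation vector about the tool's x, y, z scaled (see below), then the gripper's target within -1 to 1 (fully open at 1, half-way at 0, shut at -1). A call has exactly 5 rows; each row shifts and turns the commanded pose from where the row before left it, along the tool's axes as they then stand; what a row does not reach is not made up. The controller multiplies each number of a shift by 30 mm and each number of a turn by 0.15 rad. A row lasts 1/8 s, in which the tool goes at most 62.5 mm and 10.7 degrees, less where a joint would pass 70% of its speed; a pose out of reach is approached as far as the arm can. A call with a number of a shift or a turn outside -1 to 1 is refused whole. A call with a gripper value outside its range is refused whole. The fingers move at their own pace and stop on an object; the grip force is fixed at half the most. Time passes only in rows, so rows that do not move let the fingers close, or fill a call up. It gives the time, the measured TCP pose, the force, the opening and the grip force at its end, in the units of the state.
- ctrl.observe(): the state, without advancing time (a new reading comes with each control period).
- ctrl.camera(name): name is "scene" or "side" or "wrist"; returns a dict with "image" (384x512x3 uint8, blue, green, red), "mtx" (3x3 intrinsics, pixels), "dist" ([k1, k2, p1, p2, k3] as OpenCV has them; the pictures are not rectified), "R" (3x3) and "t" (3): a world point X has camera coordinates R X + t. Camera axes: x right, y down, z forward; pixel columns grow to the right and rows downward; lengths in m; the calibration is good to about 2 mm. A picture is of the moment at which its call begins. There is no depth.
- ctrl.hand_in(): hands the job in; it is judged then, once.
Trained networks look in a picture, given as the dict that the camera call returned (one of the last four; its "shot" number tells which), for a name from the list of things; names that differ only in an ending like _2 or _b are one class to them, and where a whole thing is asked for, a point or a joint stands for the part that bears it (a point fixed in the world has none). Each returns a list of dicts, best first, with "confidence" (0 to 1); they miss things now and then, are a little off and sometimes report something else, mostly with a low value. They report only what shows in the picture. A call takes as long as a camera call. They do not tell look-alikes from the thing itself.
- ctrl.masks_of(picture, label): "region" (384x512 bool, what is visible of it) and "point" ([column, row] in pixels, amid what is visible of it).
The state is a dict: "t": time; "qpos": joint angles; "joint_velocities": joint speeds; "tau": joint torques, N m; "tool_pos": TCP position; "tool_rot": TCP orientation; "contact_force": force on the tool from outside, world axes, zero at the start; "torque": the same for the moment, N m; "finger_gap": opening from 0.0 (shut) to 1.0 (fully open); "finger_force": force on a finger pad.
Only numpy, scipy, OpenCV 4.12 (cv2) and the standard library are available. Lean on these libraries where they do the work, as an engineer would, in place of code of your own. Each camera call takes 0.05 s, during which the arm holds its last target. There are 200 camera calls.

### The job

Set the red model van gently down on its wheels inside the open tray of the carrying case, without dropping it. Then push the tray fully home until it clicks past its sprung ball, and finally slide the bolt all the way across so that its tip goes right through the keeper on the tray. Leave the blue van, the paint jar and the bottle where they are.

Things in the scene. Friction and masses are not known exactly. Their poses are not given: they have to be found in the camera images.
- red_van: Red model delivery van, 84 long x 34 wide x 43 mm high, about 0.14 kg, standing on its wheels on the table. Origin: centre of its underside; x points to its nose (low bonnet), z up. The upper body, 64 mm long and 33 mm wide from 26 to 43 mm high, is set 9 mm towards the tail. It is gripped across its width.
- blue_van: Blue model van of the same shape and size, same origin and axes. It is not to be moved.
- paint_jar: Small green glass paint jar, yellow cap, 36 mm across, 45 mm high; origin at the centre of its underside. Not to be moved.
- thinner: White plastic bottle, red cap, 44 mm across, 100 mm high; origin at the centre of its underside. Not to be moved.
- case: Fixed carrying case. Origin: on the table, in its front plane, on the tray's centre line; x points into the case (away from the robot, the way the tray goes home), y left, z up. In mm: base x 0 to 210, y -160 to 180. Clear hood, open in front: x 55 to 211, y -80 to 80, top 90 high. Right grey cheek with the sprung ball: x 0 to 50, y -155 to -80, 38 high.
- tray (a joint): How far the tray stands out of the case, m: 0 = fully home (end stop), 0.12 = fully out. Slides along the case's x with about 1 N friction. In the last 15 mm a ridge on its right side meets a sprung steel ball: a push of about 5 to 7 N carries it past, and some 5 mm short of home it clicks, is drawn to its end stop and held there.
- tray_front (a point): Middle of the flat outer face of the tray's blue front panel (moves with the tray), 23 mm above the table; the face is 140 mm wide and spans 4 to 42 mm above the table, normal to the case's x. When home it lies in the case's front plane. The panel is 24 mm thick.
- tray_floor (a point): Point on the tray's grey floor where the van fits well (moves with the tray), 14 mm above the table, 80 mm behind the front panel's outer face; axes as the case's. Inside the rims the floor reaches 56 mm forward, 79 mm back and 64 mm to either side of it; rims rise 12 mm above the floor, the front panel 28 mm. The van may face either way; lengthwise is easiest.
- bolt (a joint): How far the bolt is slid across, in m: 0 = fully drawn back to the left, 0.045 = fully across (end stop). It slides along the case's -y (to the right) with about 1.5 N friction and stays where it is left. With the tray home, its tip meets the keeper's near face at 0.016, its far face at 0.034.
- bolt_knob (a point): Centre of the red knob on the bolt's upright stem (moves with the bolt), 88 mm above the table. Knob 15 mm across and 12 mm high (top at 94 mm), on a steel stem 12 mm across, which rises from the bolt 54 mm above the table. Push the knob from its left side or pinch it.
- bolt_tip (a point): Round end of the 10 mm steel bolt bar (moves with the bolt), 54 mm above the table.
- keeper (a point): Centre of the opening of the brass keeper, a bridge on top of the tray's front panel (moves with the tray), 54 mm above the table; it is 18 mm long along the case's y and its opening is 14 mm wide along x; its top is 66 mm above the table.
- bolt_block (a point): Centre of the top of the fixed grey block left of the tray that carries the bolt, 42 mm above the table; axes as the case's. In the case frame, mm: block x 0 to 50, y 80 to 178. The bolt's line lies at x 12, 54 above the table, in two steel guides at y 78 to 88 and 158 to 168 whose tops are 64 above the table; nothing else on the block is higher.
There are look-alikes about, which are no part of the job. What is shaped like the red_van but purple or yellow is not meant.

How it is judged:
By the outcome, as a careful person would: the job done as asked, in the order asked, and still so for the second after the job is handed in, with the robot touching nothing.
It also fails if it takes over 54 s, if anything falls off the work surface, if the arm or the gripper's body presses on something with over 40 N, if the wrist force passes 120 N, or if a joint passes its speed limit or range.

## Working session

There is one attempt and no reset: what is moved stays moved. The work goes in short steps, Python scripts to look and compute and a tool call to move; the robot and the scene stay as the last step left them, time stands still between calls to the robot, and variables do not carry over. Pictures are saved under pics/ and viewed, at most 10 in all, crops included, and the job is handed in when it is done.

Besides the shell and the picture viewer there is one more tool, called in YAML: its name, and indented under it one key for each argument. step_arm: Moves the arm, as the interface text tells. Shifts and turns lie within -1 to 1; 1 stands for 30 mm of shift or 0.15 rad of turn. Its arguments: {"type":"object","properties":{"series":{"type":"array","items":{"type":"array","items":{"type":"array","items":{"type":"number"}}}}},"required":["series"]}

```bash
mkdir -p pics; ls; cat > h.py <<'E'
import numpy as np, cv2
from plant import ctrl
def ray(p,uv):
    n=cv2.undistortPoints(np.array([[uv]],float),np.array(p["mtx"],float),np.array(p["dist"],float))[0,0]
    R=np.array(p["R"]);t=np.array(p["t"]).ravel()
    return -R.T@t, R.T@np.array([n[0],n[1],1])
def atz(p,uv,z):
    o,d=ray(p,uv); return o+d*(z-o[2])/d[2]
def proj(p,X):
    R=np.array(p["R"],float);t=np.array(p["t"],float).ravel()
    return cv2.projectPoints(np.array(X,float).reshape(-1,3),cv2.Rodrigues(R)[0],t,np.array(p["mtx"],float),np.array(p["dist"],float))[0][:,0]
E
python3 - <<'E'
from h import *
np.set_printoptions(precision=4,suppress=True)
ims=[]
P={}
for c in ["scene","side"]:
    p=ctrl.camera(c);cv2.imwrite(f"pics/{c}0.png",p["image"]);P[c]=p
    np.savez(f"{c}0.npz",**{k:np.array(p[k]) for k in("image","mtx","dist","R","t")})
    for l in ["red_van","tray","tray_front","bolt_knob","bolt","keeper","case","paint_jar","thinner"]:
        for d in ctrl.masks_of(p,l)[:4]: print(c,l,round(d["confidence"],2),np.round(d["point"]),d["region"].sum(),atz(p,d["point"],0.03))
print(ctrl.observe())
for c in P: print(c, -np.array(P[c]["R"]).T@np.array(P[c]["t"]).ravel())
cv2.imwrite("pics/both.png",np.vstack([P["scene"]["image"],P["side"]["image"]])[:, :])
E
```

```text
pics
scene red_van 0.91 [127. 320.] 744 [ 0.5265 -0.4061  0.03  ]
scene red_van 0.73 [179. 297.] 637 [ 0.5749 -0.2879  0.03  ]
scene red_van 0.7 [212. 344.] 808 [ 0.715  -0.3285  0.03  ]
scene tray 0.57 [248. 227.] 2110 [ 0.5592 -0.018   0.03  ]
scene tray_front 0.84 [247. 224.] 2194 [ 0.5503 -0.0118  0.03  ]
scene bolt_knob 0.42 [298. 198.] 177 [0.6001 0.1538 0.03  ]
scene bolt 0.58 [293. 194.] 110 [0.5816 0.1579 0.03  ]
scene keeper 0.63 [248. 227.] 2231 [ 0.5621 -0.019   0.03  ]
scene case 0.56 [290. 251.] 11343 [ 0.6946 -0.0149  0.03  ]
scene paint_jar 0.72 [271. 145.] 152 [0.393 0.302 0.03 ]
scene thinner 0.67 [340. 148.] 325 [0.5743 0.4295 0.03  ]
side red_van 0.77 [266. 141.] 200 [ 0.5181 -0.3946  0.03  ]
side red_van 0.75 [252. 160.] 271 [ 0.5681 -0.257   0.03  ]
side red_van 0.49 [216. 156.] 158 [ 0.7007 -0.2753  0.03  ]
side tray 0.98 [243. 204.] 1646 [ 0.5784 -0.0064  0.03  ]
side tray 0.44 [204. 212.] 7042 [0.6934 0.0401 0.03  ]
side tray_front 0.97 [246. 208.] 1742 [0.5692 0.0165 0.03  ]
side bolt 0.5 [203. 212.] 6928 [0.6963 0.0389 0.03  ]
side keeper 0.76 [245. 205.] 1685 [ 0.573  -0.0004  0.03  ]
side case 0.83 [205. 214.] 6939 [0.6878 0.048  0.03  ]
side paint_jar 0.62 [309. 296.] 298 [0.395  0.3235 0.03  ]
side thinner 0.83 [224. 329.] 649 [0.5845 0.4184 0.03  ]
{'t': 1.0, 'qpos': array([-1.3036,  0.3322, -0.0647,  1.4601,  0.0216,  1.3499, -0.0885]), 'joint_velocities': array([-0.0002,  0.0011,  0.0002,  0.0009,  0.0012,  0.0011, -0.0014]), 'tau': array([  0.001 , -62.5232,   0.0493, -39.1826,   0.0164,   0.002 ,
         0.    ]), 'tool_pos': array([0.1786, 0.599 , 0.2313]), 'tool_rot': array([ 0.1444,  0.9895,  0.    , -0.    ]), 'contact_force': array([-0.4505, -0.0576, -0.1317]), 'torque': array([-0.0304,  0.0142,  0.0062]), 'finger_force': 0.0, 'finger_gap': 1.000735537480358}
scene [ 1.0799 -0.6187  0.912 ]
side [0.4915 0.8204 0.7233]
```

```bash
python3 - <<'E'
import cv2,numpy as np
a=cv2.imread("pics/scene0.png")[110:384,80:400]; b=cv2.imread("pics/side0.png")[110:384,80:400]
cv2.imwrite("pics/s1.png",cv2.resize(a,(700,600),interpolation=2)); cv2.imwrite("pics/s2.png",cv2.resize(b,(700,600),interpolation=2))
E
```

```text
(no output)
```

View pics/s1.png

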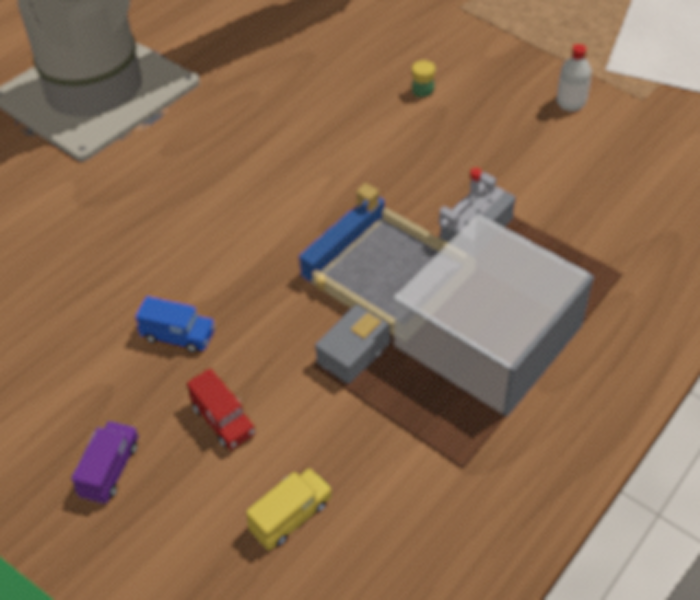

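View pics/s2.png

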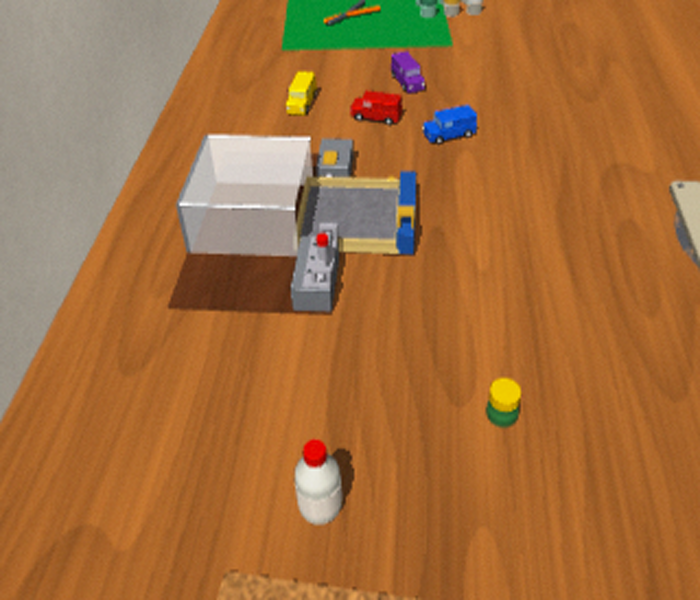

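The scene view shows the red van at crop (220,408), which is full-image pixel (180,296). Blue is left of it, with purple and yellow around. The tray is out, with its blue panel towards the robot, and the knob is at crop (476,173). The side view agrees: red van at (377,107), knob at (322,240). Next I'll fit the poses.

```bash
cat > fit.py <<'E'
from h import *
from scipy.optimize import least_squares, minimize
np.set_printoptions(precision=4,suppress=True)
def load(c): return dict(np.load(c))
def hullmask(p,X,sh=(384,512),S=4):
    m=np.zeros((sh[0]*S,sh[1]*S),np.uint8)
    for B in X:
        h=cv2.convexHull(((proj(p,B)+.5)*S-.5).astype(np.float32)).astype(np.int32); cv2.fillConvexPoly(m,h,1)
    return cv2.resize(m.astype(np.float32),(sh[1],sh[0]),interpolation=cv2.INTER_AREA)
def box(x0,x1,y0,y1,z0,z1): return np.array([[x,y,z] for x in(x0,x1) for y in(y0,y1) for z in(z0,z1)])/1000
VAN=[box(-42,42,-17,17,2,26),box(-41,23,-16.5,16.5,26,43)]
def place(B,x,y,th,z=0):
    c,s=np.cos(th),np.sin(th); return B@np.array([[c,s,0],[-s,c,0],[0,0,1]])+[x,y,z]
def fitvan(pm,x0):
    f=lambda q:sum(1-np.minimum(hullmask(p,[place(B,*q) for B in VAN]),m).sum()/np.maximum(hullmask(p,[place(B,*q) for B in VAN]),m).sum() for p,m in pm)
    best=None
    for th in np.arange(-3.1,3.1,0.52):
        s=np.array([[x0[0],x0[1],th]]*4)+np.array([[0,0,0],[.015,0,0],[0,.015,0],[0,0,.3]])
        r=minimize(f,s[0],method="Nelder-Mead",options=dict(initial_simplex=s,maxiter=90,xatol=1e-4,fatol=1e-4))
        if best is None or r.fun<best.fun: best=r
    return best.x,best.fun
E
cat > m1.py <<'E'
from fit import *
sc,si=load("scene0.npz"),load("side0.npz")
f=lambda u:np.array(u)/[700/320,600/274]+[80,110]-0.25
PT=[(sc,(480,220),(55,80,90)),(sc,(590,278),(211,80,90)),(sc,(513,362),(211,-80,90)),(sc,(398,297),(55,-80,90)),
(sc,(465,467),(210,-160,0)),(sc,(622,272),(210,180,0)),
(si,(208,136),(211,-80,90)),(si,(312,137),(55,-80,90)),(si,(180,204),(211,80,90)),(si,(300,205),(55,80,90)),
(sc,(476,174),(12,'k',88)),(si,(322,240),(12,'k',88)),(si,(416,173),('t',-70,42)),(si,(415,229),('t',70,42)),(sc,(382,204),('t24',70,42))]
def res(q):
    x,y,th,k,t=q; r=[]
    for p,u,X in PT:
        X=[k*1000 if a=='k' else -t*1000 if a=='t' else 24-t*1000 if a=='t24' else a for a in X]
        r+=list(proj(p,place(np.array([X])/1000,x,y,th))[0]-f(u))
    return np.array(r)
r=least_squares(res,[0.62,0,0,.13,.12],loss="soft_l1"); print("case x y yaw knoby tray",r.x); print(res(r.x).reshape(-1,2).round(1).tolist())
for n,lo,hi,x0 in [("red",(0,0,90),None,(.575,-.28)),("blue",None,None,(.49,-.27))]:
    pm=[]
    for p in(sc,si):
        hsv=cv2.cvtColor(p["image"],cv2.COLOR_BGR2HSV).astype(int); h=hsv[...,0]
        m=(((h<6)|(h>173)) if n=="red" else (abs(h-110)<15))&(hsv[...,1]>140)&(hsv[...,2]>50)
        c=proj(p,[[*x0,.02]])[0]; yy,xx=np.mgrid[:384,:512]; m&=np.hypot(xx-c[0],yy-c[1])<45
        m=cv2.morphologyEx(m.astype(np.uint8),cv2.MORPH_CLOSE,np.ones((5,5)))
        k,l,st,_=cv2.connectedComponentsWithStats(m); m=(l==1+st[1:,4].argmax()).astype(np.float32); pm.append((p,m)); print(n,m.sum())
    print(n,fitvan(pm,x0))
E
python3 m1.py
```

```text
case x y yaw knoby tray [ 0.5982 -0.0079  0.0146  0.1398  0.1018]
[[-1.9, -2.9], [0.5, -1.6], [0.2, 2.9], [-2.2, -0.2], [-0.7, 0.3], [-0.9, 0.6], [-2.2, -0.7], [-1.4, -0.2], [-2.0, 0.1], [-2.5, 0.9], [-0.8, -0.7], [0.4, 0.1], [-0.1, -1.7], [-0.0, 1.6], [0.4, -2.2]]
red 547.0
red 257.0
red (array([ 0.5694, -0.2808, -0.27  ]), np.float64(0.3590661883354187))
blue 501.0
blue 279.0
blue (array([ 0.4454, -0.2338,  0.2679]), np.float64(0.43652284145355225))
```

step_arm:
  series:
    - [[-1, -0.95, -0.07, 0, 0, 0, 1], [-1, -0.95, -0.07, 0, 0, 0, 1], [-1, -0.95, -0.07, 0, 0, 0, 1], [-1, -0.95, -0.07, 0, 0, 0, 1], [-1, -0.95, -0.07, 0, 0, 0, 1]]

```text
t: 1.62
tool_pos: [0.2823, 0.4183, 0.2421]
tool_rot: [0.144, 0.99, 0.0, 0.0]
contact_force: [0.6, 0.0, -0.5]
finger_gap: 1.001
finger_force: 0.0
```

step_arm:
  series:
    - [[-1, -0.95, -0.07, 0, 0, 0, 1], [-1, -0.95, -0.07, 0, 0, 0, 1], [-1, -0.95, -0.07, 0, 0, 0, 1], [-1, -0.95, -0.07, 0, 0, 0, 1], [-1, -0.95, -0.07, 0, 0, 0, 1]]

```text
t: 2.25
tool_pos: [0.3852, 0.2388, 0.2526]
tool_rot: [0.144, 0.99, 0.0, 0.0]
contact_force: [-0.2, 0.6, 0.2]
finger_gap: 1.004
finger_force: 0.0
```

step_arm:
  series:
    - [[-1, -0.95, -0.07, 0, 0, 0, 1], [-1, -0.95, -0.07, 0, 0, 0, 1], [-1, -0.95, -0.07, 0, 0, 0, 1], [-1, -0.95, -0.07, 0, 0, 0, 1], [0, 0, 0, 0, 0, 0, 1]]

```text
t: 2.88
tool_pos: [0.4682, 0.0936, 0.2611]
tool_rot: [0.147, 0.989, 0.0, 0.001]
contact_force: [-0.6, 0.7, 0.5]
finger_gap: 0.997
finger_force: 0.0
```

```bash
python3 - <<'E'
from h import *
p=ctrl.camera("wrist");cv2.imwrite("pics/w1.png",p["image"])
np.savez("w1.npz",**{k:np.array(p[k]) for k in("image","mtx","dist","R","t")})
print(np.round(np.array(p["R"]),3),-np.array(p["R"]).T@np.array(p["t"]).ravel(),p["mtx"][0])
s=ctrl.observe();print(s["t"],s["tool_pos"],s["tool_rot"],s["qpos"])
E
```

```text
[[ 0.29   0.957 -0.001]
 [ 0.916 -0.278  0.29 ]
 [ 0.277 -0.085 -0.957]] [0.3979297  0.11469548 0.40318042] [267.96612898   0.         251.74345621]
2.925 [0.4673855  0.09567107 0.26082971] [1.45686649e-01 9.89330763e-01 1.77233131e-04 9.72288987e-05] [-0.73249154 -0.03382412  0.42904589  1.81181726  0.01414658  1.360227
  0.97176782]
```

View pics/w1.png

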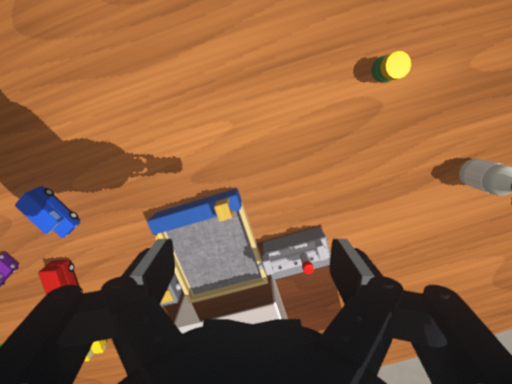

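Wrist view: the tray panel runs from (148,216) to (238,190), the keeper is at (223,210), the knob is at (308,268), and the red van is at the left edge at (58,275). I'll zoom in for precise corners.

```bash
python3 - <<'E'
import cv2
a=cv2.imread("pics/w1.png")[180:310,140:340]
cv2.imwrite("pics/w1z.png",cv2.resize(a,(800,520),interpolation=2))
E
```

```text
(no output)
```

View pics/w1z.png

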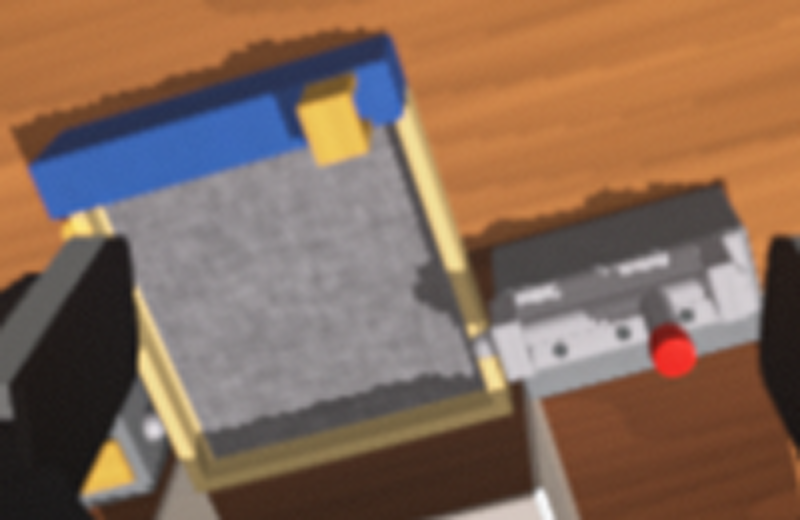

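The zoom shows the panel's top outer edge at (32,165)–(392,72), its inner edge at (55,217)–(405,122), the block's top front edge at (494,292)–(743,232), the knob at (673,352), and the keeper top around (335,130).

```bash
cat > m2.py <<'E'
from fit import *
import sys
exec(open("m1.py").read().split("def res")[0])
w=load("w1.npz")
g=lambda u:np.array(u)/4+[140,180]-0.375
PW=[((32,165),('t',-70,42)),((392,72),('t',70,42)),((55,217),('t24',-70,42)),((405,122),('t24',70,42)),
((494,292),(0,80,42)),((743,232),(0,178,42)),((765,342),(50,178,42)),((535,393),(50,80,42)),((673,352),(12,'k',91))]
def res(q,full=False):
    x,y,th,k,t=q[:5]; r=[]
    for i,(p,u,X) in enumerate([(p,f(u),X) for p,u,X in PT]+[(w,g(u),X) for u,X in PW]):
        if USE=="w" and i<len(PT) : continue
        X=[k*1000 if a=='k' else -t*1000 if a=='t' else 24-t*1000 if a=='t24' else a for a in X]
        r+=list(proj(p,place(np.array([X])/1000,x,y,th))[0]-u)
    return np.array(r)
for USE in "wa":
    r=least_squares(res,[0.6,0,0,.14,.1],loss="soft_l1"); print("case x y yaw knoby tray",r.x); print(res(r.x).reshape(-1,2)[-9:].round(1).tolist())
USE="w"
E
python3 m2.py
```

```text
case x y yaw knoby tray [ 0.5959 -0.0091 -0.0201  0.138   0.0965]
[[-0.9, -0.4], [0.3, -1.8], [-0.6, 0.9], [1.8, 1.1], [-0.6, 0.0], [0.6, -1.0], [1.1, -0.4], [-2.7, 1.9], [0.1, 0.4]]
case x y yaw knoby tray [ 0.5985 -0.0077  0.0033  0.1369  0.0999]
[[-1.2, 0.3], [-0.8, -3.1], [-0.5, 1.5], [1.1, -0.4], [0.4, 0.2], [1.3, -2.2], [2.5, -1.7], [-1.0, 1.9], [0.4, -0.1]]
```

step_arm:
  series:
    - [[-0.57, -0.92, 0.2, 0, 0, 0, 1], [-0.57, -0.92, 0.2, 0, 0, 0, 1], [-0.57, -0.92, 0.2, 0, 0, 0, 1], [-0.57, -0.92, 0.2, 0, 0, 0, 1], [-0.57, -0.92, 0.2, 0, 0, 0, 1]]

```text
t: 3.55
tool_pos: [0.5097, -0.0594, 0.2305]
tool_rot: [0.143, 0.99, 0.0, -0.0]
contact_force: [0.8, 1.1, 0.2]
finger_gap: 1.003
finger_force: 0.0
```

step_arm:
  series:
    - [[-0.57, -0.92, 0.2, 0, 0, 0, 1], [-0.57, -0.92, 0.2, 0, 0, 0, 1], [-0.57, -0.92, 0.2, 0, 0, 0, 1], [-0.57, -0.92, 0.2, 0, 0, 0, 1], [-0.57, -0.92, 0.2, 0, 0, 0, 1]]

```text
t: 4.18
tool_pos: [0.5528, -0.2158, 0.2002]
tool_rot: [0.143, 0.99, 0.001, -0.0]
contact_force: [-0.9, 0.6, -0.1]
finger_gap: 1.004
finger_force: 0.0
```

step_arm:
  series:
    - [[-0.57, -0.92, 0.2, 0, 0, 0, 1], [-0.57, -0.92, 0.2, 0, 0, 0, 1], [0, 0, 0, 0, 0, 0, 1], [0, 0, 0, 0, 0, 0, 1], [0, 0, 0, 0, 0, 0, 1]]

```text
t: 4.8
tool_pos: [0.5696, -0.2777, 0.1888]
tool_rot: [0.143, 0.99, 0.001, 0.0]
contact_force: [0.6, 0.2, -0.8]
finger_gap: 0.999
finger_force: 0.0
```

```bash
cat > m3.py <<'E'
from fit import *
p=ctrl.camera("wrist");cv2.imwrite("pics/w2.png",p["image"])
s=ctrl.observe();print(s["t"],s["tool_pos"],s["tool_rot"],s["qpos"])
np.savez("w2.npz",**{k:np.array(p[k]) for k in("image","mtx","dist","R","t")})
hsv=cv2.cvtColor(p["image"],cv2.COLOR_BGR2HSV).astype(int); h=hsv[...,0]
m=((h<6)|(h>173))&(hsv[...,1]>140)&(hsv[...,2]>50)
m=cv2.morphologyEx(m.astype(np.uint8),cv2.MORPH_CLOSE,np.ones((9,9)))
k,l,st,_=cv2.connectedComponentsWithStats(m); m=(l==1+st[1:,4].argmax()).astype(np.float32)
print(st[1:],[(round(d["confidence"],2),d["point"],d["region"].sum(),(d["region"]*m).sum()) for d in ctrl.masks_of(p,"red_van")])
q,e=fitvan([(p,m)],(.569,-.281)); print("van",q,e)
v=p["image"].copy()
for B in VAN:
    h=cv2.convexHull(proj(p,place(B,*q)).astype(np.float32)).astype(np.int32); cv2.polylines(v,[h],1,(0,255,0))
cv2.imwrite("pics/w2v.png",v)
E
python3 m3.py
```

```text
4.85 [ 0.5695 -0.2779  0.1889] [0.1435 0.9897 0.0005 0.0002] [-0.1526  0.4421  0.7173  1.5266 -0.2986  1.2848  1.8844]
[[ 230  143   34   71 2006]] [(0.73, [246.0, 178.4], np.int64(2123), np.float32(2003.0)), (0.65, [248.7, 281.1], np.int64(2254), np.float32(0.0)), (0.57, [451.4, 187.4], np.int64(32422), np.float32(0.0)), (0.56, [139.1, 168.5], np.int64(2558), np.float32(0.0))]
van [ 0.5722 -0.2838 -0.1964] 0.06715530157089233
```

View pics/w2v.png

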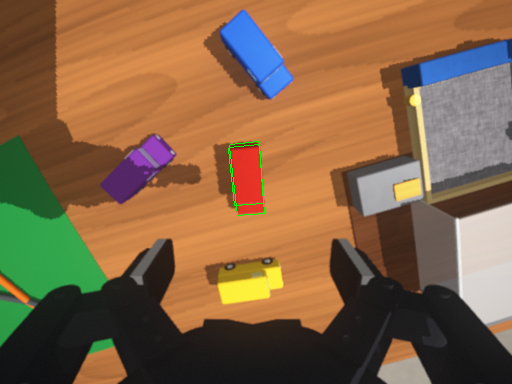

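The overlay fits the red van at (247,178), and the fingers straddle its column.

step_arm:
  series:
    - [[0.03, -0.18, 0.5, 0, 0, -0.61, 1], [0, 0, 1, 0, 0, 0, 1], [0, 0, 1, 0, 0, 0, 1], [0, 0, 1, 0, 0, 0, 1], [0, 0, 0, 0, 0, 0, 1]]

```text
t: 5.52
tool_pos: [0.5656, -0.2831, 0.0819]
tool_rot: [0.099, 0.995, 0.001, -0.002]
contact_force: [0.1, 0.4, 0.3]
finger_gap: 1.004
finger_force: 0.0
```

```bash
sed -e 's/w2/w3/g' m3.py > m3b.py; python3 m3b.py
```

```text
5.575 [ 0.5665 -0.2838  0.0837] [ 0.0988  0.9951  0.0002 -0.0005] [-0.0986  0.5388  0.6543  1.6293 -0.3584  1.0977  2.026 ]
[[ 230  161   46  101 4352]] [(0.7, [90.8, 184.3], np.int64(5709), np.float32(0.0)), (0.63, [253.7, 210.5], np.int64(4356), np.float32(4288.0))]
van [ 0.5726 -0.2838 -0.184 ] 0.07334017753601074
```

View pics/w3v.png

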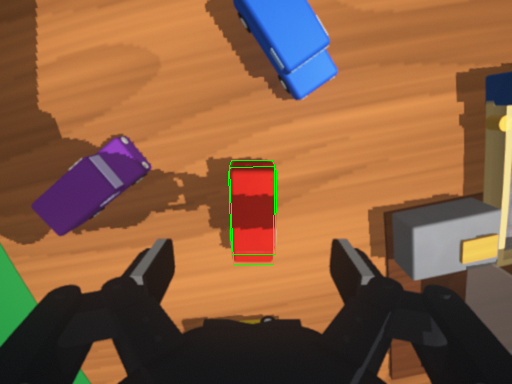

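Still well centred: van at (253,212), fingers symmetric around column 252. I'll descend and close.

step_arm:
  series:
    - [[0, 0, 0.8, 0, 0, 0, 1], [0, 0, 0.8, 0, 0, 0, 1], [0, 0, 0.6, 0, 0, 0, 1], [0, 0, 0.3, 0, 0, 0, 1], [0, 0, 0, 0, 0, 0, 1]]

```text
t: 6.25
tool_pos: [0.5667, -0.2844, 0.0088]
tool_rot: [0.099, 0.995, 0.0, -0.0]
contact_force: [-0.5, -0.1, 0.4]
finger_gap: 1.004
finger_force: 0.0
```

step_arm:
  series:
    - [[0, 0, 0, 0, 0, 0, -1], [0, 0, 0, 0, 0, 0, -1], [0, 0, 0, 0, 0, 0, -1], [0, 0, 0, 0, 0, 0, -1], [0, 0, 0, 0, 0, 0, -1]]

```text
t: 6.88
tool_pos: [0.5671, -0.2845, 0.0094]
tool_rot: [0.099, 0.995, -0.0, 0.001]
contact_force: [-1.1, -0.1, 7.4]
finger_gap: 0.381
finger_force: 61.3
```

step_arm:
  series:
    - [[0, 0, -0.3, 0, 0, 0, -1], [0, 0, -0.8, 0, 0, 0, -1], [0, 0, -0.9, 0, 0, 0, -1], [0, 0, -0.9, 0, 0, 0, -1], [0, 0, -0.5, 0, 0, 0, -1]]

```text
t: 7.5
tool_pos: [0.5669, -0.2846, 0.1122]
tool_rot: [0.099, 0.995, -0.0, 0.001]
contact_force: [0.0, -0.1, -2.9]
finger_gap: 0.378
finger_force: 60.3
```

step_arm:
  series:
    - [[0.05, 0.4, 0, 0, 0, -0.1, -1], [0.05, 0.8, 0, 0, 0, -0.13, -1], [0.05, 0.92, 0, 0, 0, -0.13, -1], [0.05, 0.92, 0, 0, 0, -0.13, -1], [0.05, 0.92, 0, 0, 0, -0.13, -1]]

```text
t: 8.12
tool_pos: [0.5772, -0.1636, 0.1092]
tool_rot: [0.051, 0.999, 0.0, -0.001]
contact_force: [-0.4, 0.2, -1.6]
finger_gap: 0.379
finger_force: 60.3
```

step_arm:
  series:
    - [[0.05, 0.92, 0, 0, 0, -0.13, -1], [0.05, 0.92, 0, 0, 0, -0.13, -1], [0.05, 0.92, 0, 0, 0, -0.13, -1], [0.05, 0.92, 0, 0, 0, -0.13, -1], [0.05, 0.92, 0, 0, 0, -0.11, -1]]

```text
t: 8.75
tool_pos: [0.5785, -0.0256, 0.1093]
tool_rot: [0.004, 1.0, 0.0, -0.001]
contact_force: [1.2, 0.4, -1.5]
finger_gap: 0.378
finger_force: 60.3
```

step_arm:
  series:
    - [[0, 0.4, 0, 0, 0, 0, -1], [0, 0.2, 0, 0, 0, 0, -1], [0, 0, 0, 0, 0, 0, -1], [0, 0, 0, 0, 0, 0, -1], [0, 0, 0, 0, 0, 0, -1]]

```text
t: 9.38
tool_pos: [0.5797, -0.0106, 0.1107]
tool_rot: [0.006, 1.0, -0.0, 0.0]
contact_force: [0.6, 0.4, -2.1]
finger_gap: 0.381
finger_force: 60.3
```

```bash
python3 - <<'E'
from h import *
p=ctrl.camera("wrist");cv2.imwrite("pics/w4.png",p["image"])
np.savez("w4.npz",**{k:np.array(p[k]) for k in("image","mtx","dist","R","t")})
s=ctrl.observe();print(s["t"],s["tool_pos"],s["tool_rot"],s["qpos"])
cv2.imwrite("pics/w4b.png",cv2.resize(p["image"],(800,600),interpolation=2))
E
```

```text
9.425 [ 0.57975138 -0.01037865  0.11070888] [ 5.88888419e-03  9.99982659e-01 -3.82233165e-05  2.89681749e-05] [-0.53804286  0.36636579  0.58054384  1.75435792 -0.22370615  1.08718447
  1.67585917]
```

View pics/w4b.png

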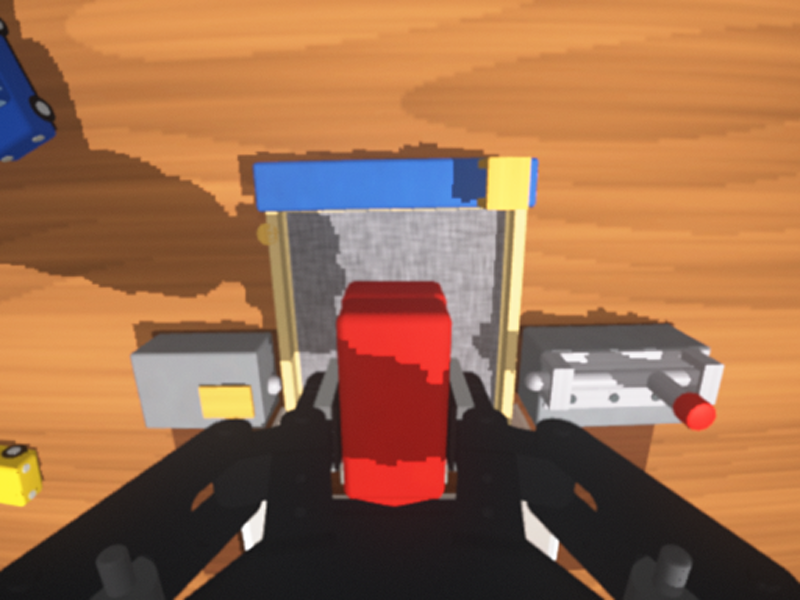

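Very clear view: the van is gripped squarely at (393,390). The panel's outer edge is (255,165)–(537,160), its inner edge (259,210)–(530,208), and the knob is at (695,412). I'll refit tray and case from it.

```bash
cat > m4.py <<'E'
from fit import *
w=load("w4.npz")
g=lambda u:(np.array(u)+.5)/1.5625-.5
PW=[((255,165),('t',-70,42)),((537,160),('t',70,42)),((259,210),('t24',-70,42)),((530,208),('t24',70,42)),
((524,354),(0,80,42)),((708,352),(0,178,42)),((720,418),(50,178,42)),((137,351),(0,-155,38)),((274,351),(0,-80,38)),((149,426),(50,-155,38)),((695,412),(12,'k',93))]
def res(q):
    x,y,th,k,t=q[:5]; r=[]
    for u,X in PW:
        X=[k*1000 if a=='k' else -t*1000 if a=='t' else 24-t*1000 if a=='t24' else a for a in X]
        r+=list(proj(w,place(np.array([X])/1000,x,y,th))[0]-g(u))
    return np.array(r)
r=least_squares(res,[0.6,0,0,.14,.1],loss="soft_l1"); print("case x y yaw knoby tray",r.x); print(res(r.x).reshape(-1,2).round(1).tolist())
x,y,th,k,t=r.x
for n,P in dict(floor=[.08-t,0,.014],front=[-t,0,.023],knob=[.012,k,.088]).items(): print(n,place(np.array([P]),x,y,th))
E
python3 m4.py
```

```text
case x y yaw knoby tray [ 0.5981 -0.007   0.0094  0.1317  0.0991]
[[-0.8, -0.4], [3.9, -1.1], [-0.1, 2.9], [6.3, 0.4], [14.8, -3.9], [5.7, -5.5], [-13.4, 1.7], [-4.5, 0.7], [-10.0, -0.3], [-0.9, 1.2], [0.0, 1.1]]
floor [[ 0.579  -0.0072  0.014 ]]
front [[ 0.499  -0.0079  0.023 ]]
knob [[0.6088 0.1248 0.088 ]]
```

step_arm:
  series:
    - [[0, 0, 0.6, 0, 0, 0, -1], [0, 0, 0.8, 0, 0, 0, -1], [0, 0, 0.8, 0, 0, 0, -1], [0, 0, 0.35, 0, 0, 0, -1], [0, 0, 0, 0, 0, 0, -1]]

```text
t: 10.05
tool_pos: [0.5791, -0.0099, 0.0333]
tool_rot: [0.006, 1.0, -0.0, -0.001]
contact_force: [-0.5, -0.5, -1.5]
finger_gap: 0.379
finger_force: 60.3
```

step_arm:
  series:
    - [[0, 0, 0.05, 0, 0, 0, -1], [0, 0, 0.05, 0, 0, 0, -1], [0, 0, 0.05, 0, 0, 0, -1], [0, 0, 0, 0, 0, 0, -1], [0, 0, 0, 0, 0, 0, -1]]

```text
t: 10.68
tool_pos: [0.5798, -0.0097, 0.0298]
tool_rot: [0.005, 1.0, 0.0, 0.0]
contact_force: [0.4, -0.5, -1.2]
finger_gap: 0.384
finger_force: 60.3
```

step_arm:
  series:
    - [[0, 0, 0.07, 0, 0, 0, -1], [0, 0, 0.05, 0, 0, 0, -1], [0, 0, 0.03, 0, 0, 0, -1], [0, 0, 0, 0, 0, 0, -1], [0, 0, 0, 0, 0, 0, -1]]

```text
t: 11.3
tool_pos: [0.5798, -0.0097, 0.0252]
tool_rot: [0.005, 1.0, 0.0, 0.0]
contact_force: [-0.1, 0.1, -2.6]
finger_gap: 0.384
finger_force: 60.3
```

step_arm:
  series:
    - [[0, 0, 0.03, 0, 0, 0, -1], [0, 0, 0.02, 0, 0, 0, -1], [0, 0, 0, 0, 0, 0, -1], [0, 0, 0, 0, 0, 0, -1], [0, 0, 0, 0, 0, 0, -1]]

```text
t: 11.92
tool_pos: [0.5797, -0.0097, 0.0237]
tool_rot: [0.005, 1.0, 0.0, -0.0]
contact_force: [-0.7, 0.0, -2.1]
finger_gap: 0.384
finger_force: 60.3
```

step_arm:
  series:
    - [[0, 0, 0.03, 0, 0, 0, -1], [0, 0, 0, 0, 0, 0, -1], [0, 0, 0.02, 0, 0, 0, -1], [0, 0, 0, 0, 0, 0, -1], [0, 0, 0, 0, 0, 0, -1]]

```text
t: 12.55
tool_pos: [0.5809, -0.0097, 0.0233]
tool_rot: [0.005, 1.0, 0.0, 0.001]
contact_force: [-0.2, -0.2, 8.8]
finger_gap: 0.383
finger_force: 61.6
```

step_arm:
  series:
    - [[0, 0, 0, 0, 0, 0, 0.1], [0, 0, 0, 0, 0, 0, 0.2], [0, 0, 0, 0, 0, 0, 0.2], [0, 0, 0, 0, 0, 0, 0.2], [0, 0, 0, 0, 0, 0, 0.2]]

```text
t: 13.18
tool_pos: [0.5797, -0.0097, 0.0221]
tool_rot: [0.005, 1.0, 0.0, -0.0]
contact_force: [0.3, 1.0, 0.2]
finger_gap: 0.599
finger_force: 0.0
```

step_arm:
  series:
    - [[0, 0, -0.2, 0, 0, 0, 0.2], [0, 0, -0.6, 0, 0, 0, 0.2], [0, 0, -1, 0, 0, 0, 0.2], [0, 0, -1, 0, 0, 0, 0.2], [0, 0, -0.6, 0, 0, 0, 0.2]]

```text
t: 13.8
tool_pos: [0.5805, -0.0098, 0.1268]
tool_rot: [0.006, 1.0, 0.0, 0.001]
contact_force: [0.6, -0.2, 0.4]
finger_gap: 0.595
finger_force: 0.0
```

step_arm:
  series:
    - [[0.8, 0, -0.2, 0, 0, 0, 0], [1, 0, 0, 0, 0, 0, -1], [1, 0, 0, 0, 0, 0, -1], [1, 0, 0, 0, 0, 0, -1], [1, 0, 0, 0, 0, 0, -1]]

```text
t: 14.42
tool_pos: [0.4348, -0.0082, 0.1304]
tool_rot: [0.005, 1.0, 0.0, 0.0]
contact_force: [0.5, 0.4, -0.2]
finger_gap: 0.001
finger_force: 0.0
```

```bash
python3 - <<'E'
from h import *
p=ctrl.camera("wrist");q=ctrl.camera("scene")
s=ctrl.observe();print(s["t"],s["tool_pos"],s["tool_rot"],s["qpos"],s["finger_gap"])
b=cv2.resize(q["image"][150:300,190:390],(512,384),interpolation=2)
v=np.vstack([p["image"][110:300],b]);cv2.imwrite("pics/w5.png",v);print(v.shape)
E
```

```text
14.525 [ 0.43343251 -0.00816995  0.1302361 ] [ 5.43921431e-03  9.99984722e-01  8.16513850e-04 -5.51686060e-04] [-0.67589883 -0.03174535  0.59058318  2.09231947  0.01811589  1.0766632
  1.46576061] -0.0017167114926688292
(574, 512, 3)
```

View pics/w5.png

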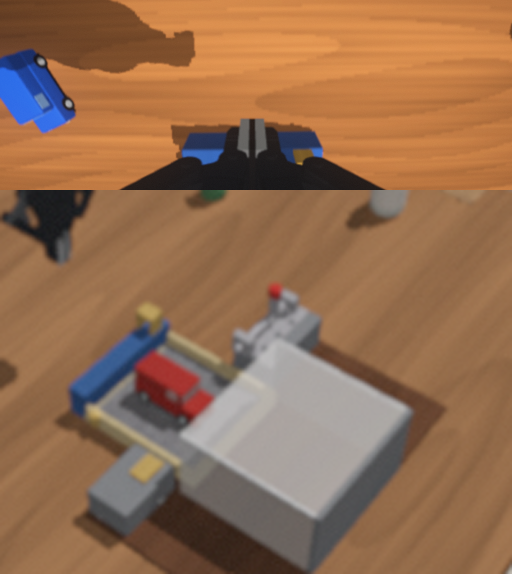

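The van stands on its wheels in the tray (scene crop at (170,385)), and the shut fingers are in front of the panel. Next is down, then push.

step_arm:
  series:
    - [[0, 0, 0.8, 0, 0, 0, -1], [0, 0, 1, 0, 0, 0, -1], [0, 0, 1, 0, 0, 0, -1], [0, 0, 0.7, 0, 0, 0, -1], [0, 0, 0, 0, 0, 0, -1]]

```text
t: 15.15
tool_pos: [0.4352, -0.0085, 0.0244]
tool_rot: [0.005, 1.0, -0.001, -0.001]
contact_force: [-0.1, -0.3, -0.6]
finger_gap: -0.001
finger_force: 0.0
```

step_arm:
  series:
    - [[-0.5, 0, 0, 0, 0, 0, -1], [-0.5, 0, 0, 0, 0, 0, -1], [-0.3, 0, 0, 0, 0, 0, -1], [-0.2, 0, 0, 0, 0, 0, -1], [-0.1, 0, 0, 0, 0, 0, -1]]

```text
t: 15.78
tool_pos: [0.484, -0.0087, 0.0252]
tool_rot: [0.005, 1.0, -0.0, -0.0]
contact_force: [0.3, 0.3, -0.1]
finger_gap: -0.0
finger_force: 0.0
```

step_arm:
  series:
    - [[-0.1, 0, 0, 0, 0, 0, -1], [-0.15, 0, 0, 0, 0, 0, -1], [-0.2, 0, 0, 0, 0, 0, -1], [-0.25, 0, 0, 0, 0, 0, -1], [-0.3, 0, 0, 0, 0, 0, -1]]

```text
t: 16.4
tool_pos: [0.5143, -0.0087, 0.0251]
tool_rot: [0.005, 1.0, 0.0, -0.0]
contact_force: [-0.7, 0.9, 0.1]
finger_gap: -0.004
finger_force: 0.6
```

step_arm:
  series:
    - [[-0.35, 0, 0, 0, 0, 0, -1], [-0.35, 0, 0, 0, 0, 0, -1], [-0.35, 0, 0, 0, 0, 0, -1], [-0.3, 0, 0, 0, 0, 0, -1], [-0.25, 0, 0, 0, 0, 0, -1]]

```text
t: 17.02
tool_pos: [0.5624, -0.0096, 0.0252]
tool_rot: [0.005, 1.0, -0.0, 0.0]
contact_force: [-1.3, 0.6, 0.7]
finger_gap: -0.003
finger_force: 0.6
```

step_arm:
  series:
    - [[-0.2, 0, 0, 0, 0, 0, -1], [-0.15, 0, 0, 0, 0, 0, -1], [-0.15, 0, 0, 0, 0, 0, -1], [-0.1, 0, 0, 0, 0, 0, -1], [-0.1, 0, 0, 0, 0, 0, -1]]

```text
t: 17.65
tool_pos: [0.583, -0.0097, 0.0252]
tool_rot: [0.005, 1.0, 0.0, 0.0]
contact_force: [-1.4, 0.4, -0.2]
finger_gap: -0.003
finger_force: 0.3
```

step_arm:
  series:
    - [[-0.1, 0, 0, 0, 0, 0, -1], [-0.05, 0, 0, 0, 0, 0, -1], [0, 0, 0, 0, 0, 0, -1], [0, 0, 0, 0, 0, 0, -1], [0, 0, 0, 0, 0, 0, -1]]

```text
t: 18.27
tool_pos: [0.5872, -0.0098, 0.0252]
tool_rot: [0.005, 1.0, 0.0, 0.0]
contact_force: [0.4, 0.2, 0.1]
finger_gap: -0.004
finger_force: 0.0
```

step_arm:
  series:
    - [[-0.06, 0, 0, 0, 0, 0, -1], [-0.06, 0, 0, 0, 0, 0, -1], [0, 0, 0, 0, 0, 0, -1], [0, 0, 0, 0, 0, 0, -1], [0, 0, 0, 0, 0, 0, -1]]

```text
t: 18.9
tool_pos: [0.5885, -0.0098, 0.0248]
tool_rot: [0.005, 1.0, 0.0, -0.003]
contact_force: [-12.0, 1.7, 9.4]
finger_gap: -0.0
finger_force: 6.1
```

Tray is at its end stop: the 12 N reaction is beyond the ball's force. I'll retreat and go to the left of the knob.

step_arm:
  series:
    - [[0.4, 0, 0, 0, 0, 0, -1], [0.8, 0, 0, 0, 0, 0, -1], [0, 0, -1, 0, 0, 0, -1], [0, 0, -1, 0, 0, 0, -1], [0, 0, -1, 0, 0, 0, -1]]

```text
t: 19.52
tool_pos: [0.5546, -0.0094, 0.1162]
tool_rot: [0.005, 1.0, 0.0, 0.0]
contact_force: [-0.0, 0.4, -1.0]
finger_gap: 0.0
finger_force: 0.0
```

step_arm:
  series:
    - [[0, 0, -0.8, 0, 0, 0, -1], [-0.2, 0.9, 0, 0, 0, 0, -1], [-0.3, 0.9, 0, 0, 0, 0, -1], [-0.3, 0.9, 0, 0, 0, 0, -1], [-0.3, 0.9, 0, 0, 0, 0, -1]]

```text
t: 20.15
tool_pos: [0.5892, 0.0992, 0.1393]
tool_rot: [0.005, 1.0, 0.0, 0.0]
contact_force: [0.7, -0.6, 0.7]
finger_gap: 0.001
finger_force: 0.0
```

step_arm:
  series:
    - [[-0.3, 0.9, 0, 0, 0, 0, -1], [-0.3, 0.9, 0, 0, 0, 0, -1], [-0.3, 0.8, 0, 0, 0, 0, -1], [0, 0, 0, 0, 0, 0, -1], [0, 0, 0, 0, 0, 0, -1]]

```text
t: 20.78
tool_pos: [0.6168, 0.175, 0.1391]
tool_rot: [0.006, 1.0, -0.0, -0.0]
contact_force: [-0.2, -0.4, 0.3]
finger_gap: 0.004
finger_force: 0.0
```

```bash
python3 - <<'E'
from h import *
s=ctrl.observe();print(s["t"],s["tool_pos"],s["tool_rot"])
w=ctrl.camera("wrist");p=ctrl.camera("side")
pr=proj(w,[[.609,.125,.088]]);print(pr)
b=cv2.resize(p["image"][150:280,140:300],(512,416),interpolation=2)[:300]
v=np.vstack([w["image"][84:],b]);cv2.imwrite("pics/w6.png",v)
E
```

```text
20.775 [0.61681409 0.17500737 0.13907093] [ 5.79677235e-03  9.99983142e-01 -3.36568041e-04 -2.64147635e-05]
[[186.84209559 202.78081002]]
```

View pics/w6.png

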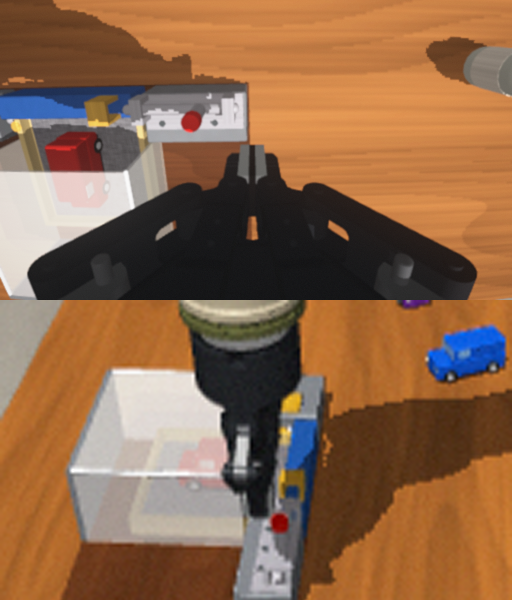

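The tray is flush with the block, and the knob is at wrist (191,205), within 4 px of the prediction. I'll lower left of the knob and push right.

step_arm:
  series:
    - [[0.27, 0, 0.5, 0, 0, 0, -1], [0, 0, 0.8, 0, 0, 0, -1], [0, 0, 0.7, 0, 0, 0, -1], [0, 0, 0, 0, 0, 0, -1], [0, 0, 0, 0, 0, 0, -1]]

```text
t: 21.5
tool_pos: [0.6091, 0.1759, 0.0797]
tool_rot: [0.006, 1.0, 0.0, 0.0]
contact_force: [-0.2, 0.5, -0.0]
finger_gap: 0.005
finger_force: 0.0
```

step_arm:
  series:
    - [[0, -0.3, 0, 0, 0, 0, -1], [0, -0.3, 0, 0, 0, 0, -1], [0, -0.3, 0, 0, 0, 0, -1], [0, -0.2, 0, 0, 0, 0, -1], [0, -0.2, 0, 0, 0, 0, -1]]

```text
t: 22.12
tool_pos: [0.6086, 0.137, 0.0795]
tool_rot: [0.005, 1.0, 0.0, 0.0]
contact_force: [0.5, 2.0, 1.3]
finger_gap: 0.001
finger_force: 0.8
```

step_arm:
  series:
    - [[0, -0.2, 0, 0, 0, 0, -1], [0, -0.2, 0, 0, 0, 0, -1], [0, -0.2, 0, 0, 0, 0, -1], [0, -0.2, 0, 0, 0, 0, -1], [0, 0, 0, 0, 0, 0, -1]]

```text
t: 22.75
tool_pos: [0.6079, 0.112, 0.0791]
tool_rot: [0.006, 1.0, -0.0, -0.0]
contact_force: [-0.5, -0.3, 0.2]
finger_gap: -0.003
finger_force: 0.0
```

step_arm:
  series:
    - [[0, -0.12, 0, 0, 0, 0, -1], [0, -0.12, 0, 0, 0, 0, -1], [0, -0.12, 0, 0, 0, 0, -1], [0, -0.06, 0, 0, 0, 0, -1], [0, -0.06, 0, 0, 0, 0, -1]]

```text
t: 23.38
tool_pos: [0.6076, 0.1095, 0.0793]
tool_rot: [0.001, 1.0, 0.006, 0.0]
contact_force: [1.4, 31.2, -3.3]
finger_gap: 0.002
finger_force: 15.8
```

step_arm:
  series:
    - [[0, 0.4, 0, 0, 0, 0, -1], [0, 0.8, 0, 0, 0, 0, -1], [0, 0.4, -0.5, 0, 0, 0, -1], [0, 0.2, -1, 0, 0, 0, -1], [0, 0, -1, 0, 0, 0, -1]]

```text
t: 24.0
tool_pos: [0.6085, 0.1525, 0.1559]
tool_rot: [0.005, 1.0, -0.0, 0.0]
contact_force: [0.2, -0.7, -0.8]
finger_gap: -0.001
finger_force: 0.0
```

```bash
python3 - <<'E'
from h import *
s=ctrl.observe();print(s["t"],s["tool_pos"],s["tool_rot"])
w=ctrl.camera("wrist")
im=w["image"];hsv=cv2.cvtColor(im,cv2.COLOR_BGR2HSV).astype(int)
pr=proj(w,[[.609,.127-d,.091] for d in (0,.016,.034,.045)]);print(pr)
m=(((hsv[...,0]<6)|(hsv[...,0]>173))&(hsv[...,1]>140)&(hsv[...,2]>50)).astype(np.uint8)
_,_,st,c=cv2.connectedComponentsWithStats(m);print(st[1:],c[1:])
for u in c[1:]: print(atz(w,u,.091))
b=im[140:260,0:300]
cv2.imwrite("pics/w7.png",cv2.resize(b,(800,320),interpolation=2))
E
```

```text
24.0 [0.60851643 0.15249418 0.15591409] [ 5.29613673e-03  9.99985947e-01 -2.19688330e-04  9.56230196e-05]
[[221.29446111 206.58231498]
 [201.87610621 206.73665208]
 [180.15793467 206.89941784]
 [166.973092   206.99304799]]
[[ 168  199   19   20  274]
 [  78  218   51   36 1505]] [[177.35766423 208.68248175]
 [103.46312292 236.53289037]]
[0.6105444  0.09052624 0.091     ]
[0.63584342 0.02300657 0.091     ]
```

View pics/w7.png

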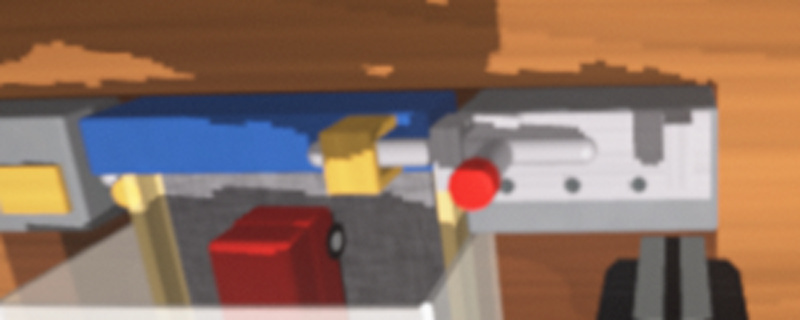

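The knob has come up against the inner guide. The bolt passes through the keeper, with its tip showing beyond the far face at (315,153). The tray is flush and the van is upright in it. Handing in.

```bash
python3 -c "
from plant import ctrl
print(ctrl.hand_in())"
```

```text
the job is handed in; nothing more can be done
None
```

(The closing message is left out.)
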